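Take the misfit pot off the salsa cups and complete the nest

TASK

The straight-sided round pot has been stood on the stack of two tapered salsa cups by mistake, and it does not nest there: take it off and stand it gently upright on the dark wooden board. Then set the one loose cup of the same tapered shape and size just as gently into the stack on its cork mat, fully nested and straight, so that three like cups stand together. Leave the square cup, the wider round cup and everything else standing where they are.

Things in the scene. Friction and masses are not known exactly. Their poses are not given: they have to be found in the camera images.
- bottom_cup_center (a point): Lowest cup of the stack, loose, standing in the middle of the cork mat: white ceramic tapered round cup, 52 mm high, foot 33 mm across, widening to 58 mm at 41 mm up, then a plain upright rim band 64 mm across from 42 mm up to the top; wall 3 mm, inner floor 20 mm above the foot, so that a like cup nested in it stands 20 mm higher (32 mm sunk in, about 2 to 3 mm play all round). This point is on its axis half-way up (26 mm above its foot), z up along the axis.
- upper_cup_center (a point): Second cup of the stack, same shape and size, already nested in the lowest one, 20 mm higher. This point is on its axis half-way up (26 mm above its foot), z up along the axis.
- loose_cup_center (a point): The loose like cup on the table, standing upright by itself among the misfits, 160 g or so: same shape and size (64 mm across the rim). It is to be nested in the stack. This point is on its axis half-way up (26 mm above its foot), z up along the axis.
- pot_center (a point): The misfit on top of the stack: white ceramic straight-sided round pot, 66 mm across from foot to rim, 44 mm high, wall 4 mm, flat foot; about 170 g. At the start it stands loose on the rim of the second cup, its foot 80 mm above the table. This point is on its axis half-way up (22 mm above its foot), z up.
- board_top (a point): Dark wooden board, 140 x 140 mm, 12 mm thick, fixed on the table, empty. This point is the centre of its upper face; x and y run along its edges, z up. The pot goes anywhere wholly on it.
- mat_top (a point): Round cork mat under the stack, 120 mm across, 8 mm thick, fixed. This point is the centre of its upper face, z up.
- square_cup_center (a point): Misfit, leave standing: white ceramic square straight-sided cup, 62 x 62 mm, 50 mm high. This point is on its axis half-way up (25 mm).
- wide_cup_center (a point): Misfit, leave standing: white ceramic round cup that is wider, 84 mm across the rim, 66 mm across the foot, 52 mm high. This point is on its axis half-way up (26 mm).
- glass_bowl_center (a point): Bystander: small empty clear glass bowl, 90 mm across, 45 mm high, on a cork coaster 100 mm across and 6 mm thick. Point on its axis half-way up.
- salt_mill_center (a point): Bystander: chrome press-button salt mill, upright, 60 mm across the foot, 154 mm high. Point on its axis half-way up.
Things that resemble listed ones, but are neither listed nor needed, are in the scene too. Leave any green look-alike of the part that bears pot_center alone. Leave any red look-alike of the part that bears loose_cup_center alone.

How it is judged (in metres and radians):
On the way:
1. the straight pot stands upright on the board, released (x of pot_center in the frame of board_top between -0.05 and 0.05 m and y of pot_center in the frame of board_top between -0.05 and 0.05 m and z of pot_center in the frame of board_top between 0.018 and 0.026 m and angle between pot_center's own z axis and vertical below 0.08 rad and contact force between the fingers and pot below 0.1 N), for 0.2 s.
At the end, for the whole second after the job is handed in: Pot upright (5 deg) on the board, centre within 50 mm of its centre each way. Loose cup nested in the second cup and that in the bottom one: each 15 to 23.5 mm above the one below, within 6 mm sideways, 4 deg tilt. Bottom cup on the mat, within 40 mm of its centre. The rest left in place (x of pot_center in the frame of board_top between -0.05 and 0.05 m and y of pot_center in the frame of board_top between -0.05 and 0.05 m and z of pot_center in the frame of board_top between 0.018 and 0.026 m and angle between pot_center's own z axis and vertical below 0.08 rad and z of loose_cup_center in the frame of upper_cup_center between 0.015 and 0.0235 m and horizontal distance between loose_cup_center and upper_cup_center below 0.006 m and angle between each of loose_cup_center, upper_cup_center, bottom_cup_center's own z axis and vertical below 0.07 rad and z of upper_cup_center in the frame of bottom_cup_center between 0.015 and 0.0235 m and horizontal distance between upper_cup_center and bottom_cup_center below 0.006 m and horizontal distance between bottom_cup_center and mat_top below 0.04 m and z of bottom_cup_center in the frame of mat_top between 0.022 and 0.03 m); the robot touches nothing.
It fails at once if square cup or wide cup knocked over or shoved more than 25 mm (distance of any of square_cup_center, wide_cup_center from where it was at the start of the episode above 0.025 m or angle between any of square_cup_center, wide_cup_center's own z axis and vertical above 0.35 rad).
It fails at once if glass bowl or salt mill knocked over or shoved more than 25 mm (distance of any of glass_bowl_center, salt_mill_center from where it was at the start of the episode above 0.025 m or angle between any of glass_bowl_center, salt_mill_center's own z axis and vertical above 0.35 rad).
It fails at once if one of the tapered cups or the straight pot is tipped over (more than 40 degrees) (angle between any of bottom_cup_center, upper_cup_center, loose_cup_center, pot_center's own z axis and vertical above 0.7 rad).
It fails at once if the pot is banged down on the board (over 25 N) (contact force between pot and board above 25 N).
It fails at once if the loose cup is dropped or jammed hard into the stack (over 25 N) (contact force between loose_cup and upper_cup above 25 N).
It also fails if it takes over 51 s, if anything falls off the work surface, if the arm or the gripper's body presses on something with over 40 N, if the wrist force passes 120 N, or if a joint passes its speed limit or range.

ROBOT

A 6-joint arm with a two-finger parallel gripper is mounted at the origin on the work surface. World frame = base frame: x ahead of the robot, y to its left, z up, the work surface at z = 0. Lengths are in mm, angles in rad, forces in N, time in s.
With the tool pointing down it reaches from about 325 to 900 mm from the base axis. Payload 6.1 kg.
Tool frame: the origin (TCP) lies at the very end of the fingers, on their centre line; the grasp point (between the pads) lies 19 mm behind it; z points along the fingers, y is the line along which they close (so a half turn about z gives the same grasp; the last joint's range is limited). The gripper opens to 85 mm and grips with 20 to 120 N. Pads are 22 mm wide; open, the fingers measure 114 mm over their backs; the gripper's body (76 mm by 85 mm) begins 54 mm behind the grasp point. The pads swing forward as they close: fully open they stand 13 mm farther back than shut.
Start: joints at [1.132, 0.22, 1.526, -0, 1.395, -0.126], TCP at [192.326, 594.665, 231.3] pointing down, gripper open.
Joint ranges: [-2.98, 2.98], [-0.91, 2.08], [0.09, 2.57], [-1.24, 4.39], [0.2, 2.65], [-2.68, 2.68]. Speed limits (rad/s): [2.57, 2.57, 3.01, 3.14, 3.14, 3.14].

INTERFACE

Orientations are given as a rotation vector (axis times angle).
In Python, from workcell import robot, grab_frame, camera_info gives the robot as it stands.
- The arm moves only by the shell command python3 -m creep 'ROWS' [OPENING]. ROWS is JSON, a list that holds one entry, the list of rows, each a list of 6 numbers: the shift along the tool's x, y, z in mm, then the turn, a rotation vector about the tool's x, y, z in rad. In form: [[[dx, dy, dz, wx, wy, wz], ...]]. A call has exactly 8 rows; each row is the pose to reach, as a shift and turn from the pose commanded when the call began, along the tool's axes at that moment; what a row does not reach only later rows make up. A row lasts 1/8 s, in which the tool goes at most 62.5 mm and 10.7 degrees, less where a joint would pass 70% of its speed; a pose out of reach is approached as far as the arm can. A call with a gripper value outside its range is refused whole. OPENING is the finger opening in mm, from 0 to 85.4, set as the call begins (- or left out, the last holds). The fingers move at their own pace and stop on an object; the grip force is fixed at half the most. Time passes only in rows, so rows that repeat a pose let the fingers close, or fill a call up. It gives the time, the measured TCP pose, the force, the opening and the grip force at its end, in the units of the state.
- robot.state(): the state, without advancing time (a new reading comes with each control period).
- grab_frame(name): name is "scene" or "top" or "wrist"; returns the picture (480x640x3 uint8, red, green, blue); there is no depth.
- camera_info(name): a dict with "K" (3x3 intrinsics, pixels), "view" (4x4, takes a point from world to camera coordinates). Camera axes: x right, y down, z forward; pixel columns grow to the right and rows downward; lengths in mm; the calibration is good to about 2 mm. A picture is of the moment at which its call begins: read the wrist's pose just before it. camera_info takes no time and is no camera call; for the wrist camera it gives the pose at the moment of the call.
- robot.hand_in(): hands the job in; it is judged then, once.
The state is a dict: "time_s": time; "qpos": joint angles; "qd": joint speeds; "joint_torque": joint torques, N m; "eef_pos": TCP position; "tool_rot": TCP orientation; "contact_force": force on the tool from outside, world axes, zero at the start; "moment": the same for the moment, N m; "finger_gap": finger opening in mm; "finger_force": force on a finger pad.
Only numpy, scipy, OpenCV 4.12 (cv2) and the standard library are available. Lean on these libraries where they do the work, as an engineer would, in place of code of your own. Each camera call takes 0.05 s, during which the arm holds its last target. There are 200 camera calls.

## Working session

There is one attempt and no reset: what is moved stays moved. The work goes in short steps, Python scripts to look and compute and a shell command to move; the robot and the scene stay as the last step left them, time stands still between calls to the robot, and variables do not carry over. Pictures are saved under pics/ and viewed, at most 10 in all, crops included, and the job is handed in when it is done.

```bash
mkdir -p pics; ls
python3 - <<'E'
from workcell import robot, grab_frame, camera_info
import cv2
print(robot.state())
a=grab_frame("scene");b=grab_frame("top")
cv2.imwrite("pics/scene.png",a[:,:,::-1]);cv2.imwrite("pics/top.png",b[:,:,::-1])
for n in("scene","top","wrist"):print(n,camera_info(n))
E
```

```text
pics
{'time_s': 0.0, 'qpos': array([ 1.13188764e+00,  2.21232716e-01,  1.52759312e+00, -7.27592561e-06,
        1.39467293e+00, -1.26109364e-01]), 'qd': array([ 0.00214507, -0.0005507 , -0.00123039,  0.00046205,  0.00073779,
       -0.00024748]), 'joint_torque': array([-2.17862209e-03, -4.96884584e+01, -3.89398241e+01, -2.96584531e-04,
        1.10237996e-02,  4.85709256e-05]), 'eef_pos': array([192.08681067, 594.1323854 , 230.2046611 ]), 'tool_rot': array([-4.89259475e-01, -3.10272882e+00,  2.87809424e-03]), 'contact_force': array([ 0.25382423, -0.24201413, -0.56220284]), 'moment': array([-0.00770373, -0.04409347,  0.00302559]), 'finger_force': 0.0, 'finger_gap': 85.52637933125484}
scene {'K': array([[473.07644752,   0.        , 323.00629549],
       [  0.        , 473.07644752, 243.6865796 ],
       [  0.        ,   0.        ,   1.        ]]), 'view': array([[-3.46954708e-01,  9.37847177e-01, -8.06866534e-03,
         2.13515458e+02],
       [ 6.52817550e-01,  2.35313782e-01, -7.20039354e-01,
        -2.82910191e+02],
       [-6.73388207e-01, -2.55088410e-01, -6.93886320e-01,
    
[... 440 characters left out ...]
10695e+02],
       [ 1.23110107e-01, -1.96794662e-03, -9.92391066e-01,
         1.18420663e+03],
       [ 0.00000000e+00,  0.00000000e+00,  0.00000000e+00,
         1.00000000e+00]])}
wrist {'K': array([[399.98888664,   0.        , 312.90057248],
       [  0.        , 399.98888664, 241.32625264],
       [  0.        ,   0.        ,   1.        ]]), 'view': array([[ 3.08862933e-01,  9.51105198e-01, -1.60969344e-03,
        -6.23564836e+02],
       [ 9.19166327e-01, -2.98055297e-01,  2.57480686e-01,
        -3.32227206e+01],
       [ 2.44411441e-01, -8.10058159e-02, -9.66282104e-01,
         3.78721642e+02],
       [ 0.00000000e+00,  0.00000000e+00,  0.00000000e+00,
         1.00000000e+00]])}
```

View pics/scene.png

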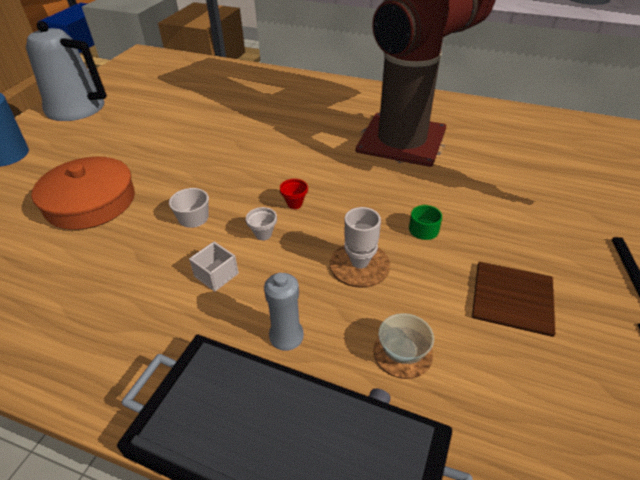

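View pics/top.png

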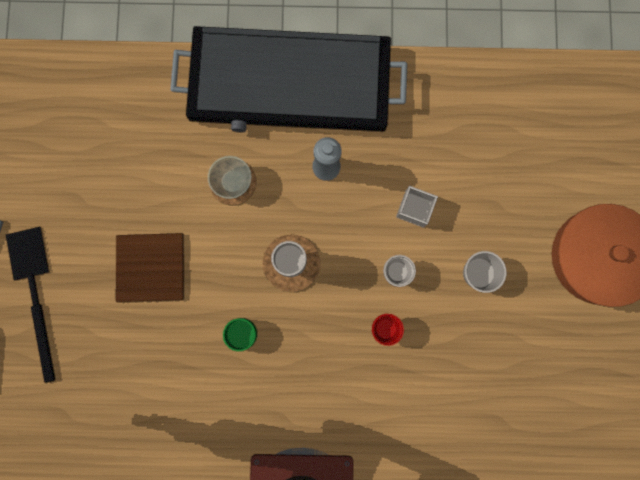

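The scene shows the pot on the stack (≈362,225), the loose cup at (262,222), and the board at (514,297). In the top view the pot rim is at (290,259), the loose cup at (400,271), the board at (150,268), and red and green decoys lie at (388,329) and (240,334).

```bash
cat > h.py <<'E'
import cv2,numpy as np
from workcell import robot,grab_frame,camera_info
def ray(ci,u,v,z):
    R=ci["view"][:3,:3];t=ci["view"][:3,3];c=-R.T@t
    d=R.T@np.linalg.inv(ci["K"])@np.array([u,v,1.]);return (c+d*(z-c[2])/d[2])[:2]
def white(im):
    h=cv2.cvtColor(im,cv2.COLOR_RGB2HSV);return ((h[...,1]<45)&(h[...,2]>95)).astype(np.uint8)*255
def blobs(m,amin=150):
    cs,_=cv2.findContours(m,cv2.RETR_EXTERNAL,cv2.CHAIN_APPROX_NONE)
    return [c for c in cs if cv2.contourArea(c)>amin]
def rot(s):return cv2.Rodrigues(np.array(s["tool_rot"]))[0]
E
python3 - <<'E'
from h import *
im=cv2.imread("pics/top.png")[:,:,::-1].copy();ci=camera_info("top")
for c in blobs(white(im)):
    (u,v),(a,b),th=cv2.fitEllipse(c)
    if 100<v<320: print("w",round(u),round(v),round(a,1),round(b,1),cv2.boundingRect(c),[ray(ci,u,v,z).round(1) for z in(52,80,124)])
h=cv2.cvtColor(im,cv2.COLOR_RGB2HSV)
m=((h[...,2]<110)&(h[...,0]<15)).astype(np.uint8)*255;m[:,:100]=0;m[:,200:]=0;m[:220]=0;m[320:]=0
for c in blobs(m,1000):
    r=cv2.minAreaRect(c);print("board",r,ray(ci,*r[0],12),[ray(ci,*p,12).round() for p in cv2.boxPoints(r)])
s=robot.state();print(rot(s).round(3))
E
```

```text
w 399 271 29.8 30.7 (384, 256, 32, 31) [array([ 472.3, -187.4]), array([ 470.4, -183.5]), array([ 467.6, -177.3])]
w 485 272 39.4 41.3 (464, 252, 42, 40) [array([ 473. , -358.7]), array([ 471.2, -350.8]), array([ 468.3, -338.3])]
w 289 258 33.1 34.0 (272, 242, 34, 34) [array([492.7,  34.4]), array([490.4,  33.1]), array([486.8,  31. ])]
w 417 206 35.3 37.5 (397, 186, 41, 40) [array([ 603.9, -222.9]), array([ 599. , -218.1]), array([ 591.3, -210.7])]
w 237 180 25.2 31.5 (222, 165, 29, 33) [array([650.7, 143.7]), array([644.6, 139.8]), array([635.2, 133.7])]
w 324 150 21.3 25.8 (314, 138, 23, 26) [array([716.3, -33.8]), array([708.8, -33.5]), array([696.9, -33. ])]
board ((150.0, 267.0), (68.0, 68.0), 90.0) [473.37060978 322.22408431] [array([543., 397.]), array([545., 255.]), array([405., 249.]), array([402., 388.])]
[[-0.951  0.308 -0.001]
 [ 0.308  0.951 -0.002]
 [ 0.    -0.002 -1.   ]]
```

```bash
python3 -m creep '[[[-55,-54,0,0,0,-0.04],[-110,-108,0,0,0,-0.08],[-165,-162,0,0,0,-0.12],[-220,-216,0,0,0,-0.16],[-270,-265,0,0,0,-0.2],[-315,-310,0,0,0,-0.24],[-355,-350,0,0,0,-0.28],[-390,-382,0,0,0,-0.313]]]' 85
python3 - <<'E'
from h import *
s=robot.state();print(s["eef_pos"],rot(s).round(3),s["qpos"].round(2))
E
```

```text
time_s: 1.1
eef_pos: [424.5, 149.7, 231.2]
tool_rot: [-0.002, 3.141, 0.0]
contact_force: [0.6, 0.1, 0.3]
finger_gap: 85.0
finger_force: 0.0
[424.4589372  149.73568099 231.20706111] [[-1.    -0.001  0.   ]
 [-0.001  1.     0.   ]
 [-0.     0.    -1.   ]] [ 0.16 -0.21  1.96  0.    1.39 -1.41]
```

```bash
python3 -m creep '[[[-15,-28,0,0,0,0],[-30,-55,0,0,0,0],[-42,-80,0,0,0,0],[-42,-80,0,0,0,0],[-42,-80,0,0,0,0],[-42,-80,0,0,0,0],[-42,-80,0,0,0,0],[-42,-80,0,0,0,0]]]'
python3 - <<'E'
from h import *
s=robot.state();print(s["eef_pos"],rot(s).round(3))
ci=camera_info("wrist");im=grab_frame("wrist");cv2.imwrite("pics/w1.png",im[:,:,::-1])
for c in blobs(white(im),2000):
    (u,v),(a,b),th=cv2.fitEllipse(c);print(u,v,a,b,cv2.boundingRect(c),ray(ci,u,v,124))
E
```

```text
time_s: 2.1
eef_pos: [466.0, 72.1, 231.4]
tool_rot: [-0.002, 3.141, 0.0]
contact_force: [-0.3, -0.8, 0.2]
finger_gap: 84.9
finger_force: 0.0
[465.9707561   72.09463943 231.353196  ] [[-1.    -0.001  0.   ]
 [-0.001  1.     0.   ]
 [-0.     0.    -1.   ]]
400.1993103027344 399.2059020996094 57.922332763671875 77.30725860595703 (358, 369, 92, 64) [586.48232738 134.73924996]
25.45978546142578 341.36651611328125 60.389591217041016 69.48210906982422 (0, 307, 59, 72) [ 539.90120163 -128.15171933]
252.9584503173828 261.52960205078125 97.05278015136719 112.7223892211914 (201, 206, 100, 110) [481.77141116  32.09735505]
21.415374755859375 221.5316619873047 56.23894500732422 76.4193344116211 (0, 186, 55, 75) [ 454.88697793 -114.9722266 ]
```

View pics/w1.png

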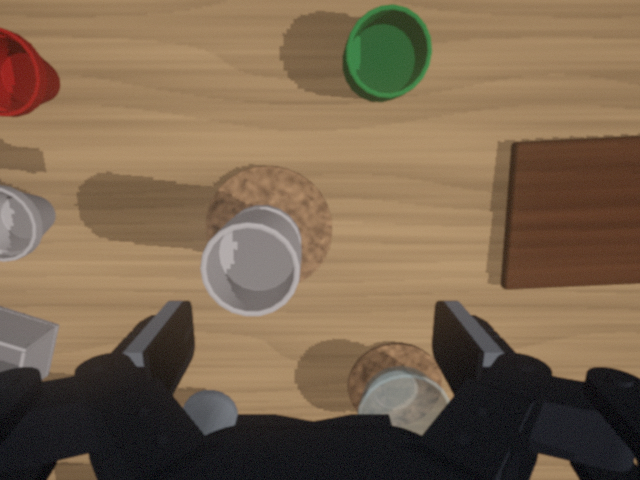

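The wrist view shows the pot rim centred at about (251,268), which gives a world position of about (486,31), in line with the top view. The open fingertips sit at about (190,310) and (435,310).

```bash
python3 -m creep '[[[-10,-20,0,0,0,0],[-20,-39,0,0,0,0],[-20,-39,20,0,0,0],[-20,-39,45,0,0,0],[-20,-39,70,0,0,0],[-20,-39,85,0,0,0],[-20,-39,85,0,0,0],[-20,-39,85,0,0,0]]]'
python3 - <<'E'
from h import *
s=robot.state();print(s["eef_pos"])
ci=camera_info("wrist");im=grab_frame("wrist");cv2.imwrite("pics/w2.png",im[:,:,::-1])
for c in blobs(white(im),4000):
    (u,v),(a,b),th=cv2.fitEllipse(c);x,y,w,h=cv2.boundingRect(c);print(u,v,a,b,(x,y,w,h),ray(ci,u,v,124),ray(ci,x+w/2,y+h-w*.97/2,124))
E
```

```text
time_s: 3.15
eef_pos: [486.8, 32.6, 147.3]
tool_rot: [-0.001, 3.14, -0.0]
contact_force: [0.4, 0.7, -0.2]
finger_gap: 85.1
finger_force: 0.0
[486.83657606  32.63814988 147.31986077]
308.10919189453125 276.9026794433594 143.13177490234375 157.67715454101562 (235, 195, 147, 159) [482.72940712  29.88254713] [485.45613875  30.04477268]
```

View pics/w2.png

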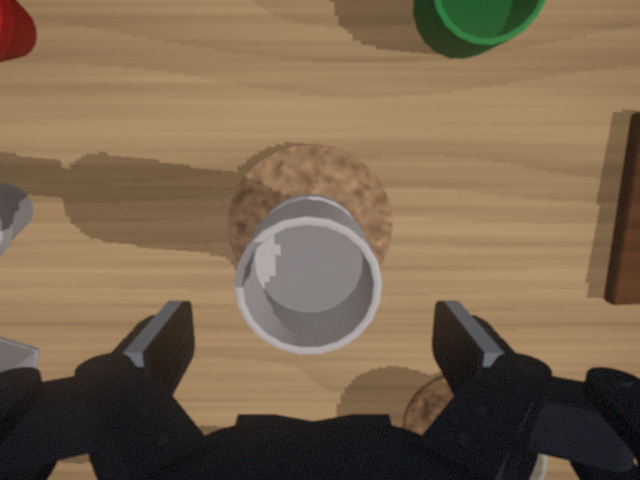

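The pot rim centre is at (309,285) and the fingers are nearly centred on it, so I'll descend and grip.

```bash
python3 -m creep '[[[1,-2,15,0,0,0],[1,-2,35,0,0,0],[1,-2,52,0,0,0],[1,-2,62,0,0,0],[1,-2,68,0,0,0],[1,-2,68,0,0,0],[1,-2,68,0,0,0],[1,-2,68,0,0,0]]]'; python3 -m creep '[[[0,0,0,0,0,0],[0,0,0,0,0,0],[0,0,0,0,0,0],[0,0,0,0,0,0],[0,0,0,0,0,0],[0,0,0,0,0,0],[0,0,0,0,0,0],[0,0,0,0,0,0]]]' 55
```

```text
time_s: 4.2
eef_pos: [485.6, 30.6, 78.9]
tool_rot: [-0.0, 3.14, -0.0]
contact_force: [-0.3, -0.1, 0.3]
finger_gap: 84.9
finger_force: 0.0
time_s: 5.2
eef_pos: [485.7, 30.7, 78.9]
tool_rot: [-0.0, 3.14, 0.0]
contact_force: [-1.2, 0.5, 5.6]
finger_gap: 63.7
finger_force: 66.1
```

```bash
python3 -m creep '[[[0,0,-5,0,0,0],[0,0,-12,0,0,0],[0,0,-22,0,0,0],[0,0,-35,0,0,0],[0,0,-48,0,0,0],[0,0,-58,0,0,0],[0,0,-60,0,0,0],[0,0,-60,0,0,0]]]'
python3 - <<'E'
from h import *
s=robot.state();print(s["eef_pos"],s["contact_force"])
for n in("wrist","scene"):cv2.imwrite(f"pics/l_{n}.png",grab_frame(n)[:,:,::-1])
a=cv2.imread("pics/l_scene.png")[130:330,260:460];b=cv2.imread("pics/l_wrist.png")
cv2.imwrite("pics/l.png",np.hstack([cv2.resize(a,(400,400)),cv2.resize(b,(400,300))[:400].copy() if 0 else cv2.copyMakeBorder(cv2.resize(b,(400,300)),0,100,0,0,0)]))
E
```

```text
time_s: 6.2
eef_pos: [485.1, 30.6, 138.3]
tool_rot: [-0.0, 3.142, 0.0]
contact_force: [0.1, -0.5, -2.3]
finger_gap: 63.8
finger_force: 66.0
[485.05356773  30.6444514  138.29880345] [ 0.05890655 -0.45566255 -2.27933626]
```

View pics/l.png

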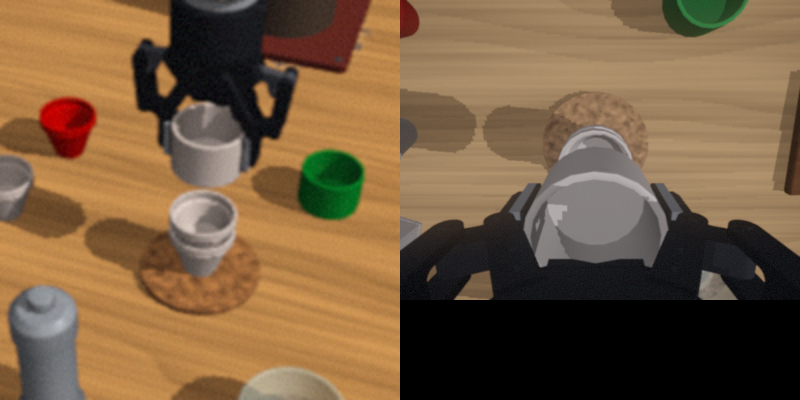

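The pot is held upright. The stack still has two nested cups on the mat. Next I'll carry the pot to the board.

```bash
python3 -m creep '[[[1,15,0,0,0,0],[3,50,0,0,0,0],[5,95,0,0,0,0],[7,145,0,0,0,0],[9,195,0,0,0,0],[11,240,0,0,0,0],[12,275,0,0,0,0],[12,290,0,0,0,0]]]';python3 -m creep '[[[0,0,10,0,0,0],[0,0,30,0,0,0],[0,0,55,0,0,0],[0,0,80,0,0,0],[0,0,98,0,0,0],[0,0,110,0,0,0],[0,0,115,0,0,0],[0,0,115,0,0,0]]]'
```

```text
time_s: 7.3
eef_pos: [471.9, 323.0, 137.8]
tool_rot: [0.004, -3.141, 0.0]
contact_force: [1.0, 0.1, -1.4]
finger_gap: 64.1
finger_force: 66.3
time_s: 8.3
eef_pos: [473.3, 320.7, 23.4]
tool_rot: [-0.0, 3.141, 0.0]
contact_force: [0.6, 0.3, -0.2]
finger_gap: 63.8
finger_force: 66.3
```

```bash
python3 -m creep '[[[0,0,3,0,0,0],[0,0,6,0,0,0],[0,0,8.5,0,0,0],[0,0,10,0,0,0],[0,0,11,0,0,0],[0,0,11.5,0,0,0],[0,0,12,0,0,0],[0,0,12,0,0,0]]]'
```

```text
time_s: 9.3
eef_pos: [473.1, 320.6, 11.3]
tool_rot: [0.0, -3.142, 0.0]
contact_force: [0.6, -0.6, -0.8]
finger_gap: 63.6
finger_force: 66.3
```

```bash
python3 -m creep '[[[0,0,0.3,0,0,0],[0,0,0.5,0,0,0],[0,0,0.7,0,0,0],[0,0,0.9,0,0,0],[0,0,1.1,0,0,0],[0,0,1.3,0,0,0],[0,0,1.5,0,0,0],[0,0,1.5,0,0,0]]]'
```

```text
time_s: 10.3
eef_pos: [473.2, 320.7, 11.0]
tool_rot: [0.001, -3.142, 0.0]
contact_force: [-5.7, -4.0, 11.4]
finger_gap: 63.6
finger_force: 67.4
```

```bash
python3 -m creep '[[[0,0,-0.5,0,0,0],[0,0,-0.5,0,0,0],[0,0,-0.5,0,0,0],[0,0,-0.5,0,0,0],[0,0,-0.5,0,0,0],[0,0,-0.5,0,0,0],[0,0,-0.5,0,0,0],[0,0,-0.5,0,0,0]]]' 85; python3 -m creep '[[[0,0,-5,0,0,0],[0,0,-20,0,0,0],[0,0,-45,0,0,0],[0,0,-70,0,0,0],[0,0,-95,0,0,0],[0,0,-115,0,0,0],[0,0,-130,0,0,0],[0,0,-135,0,0,0]]]'
python3 - <<'E'
from h import *
s=robot.state();print(s["eef_pos"],s["contact_force"])
cv2.imwrite("pics/t2.png",grab_frame("wrist")[:,:,::-1])
E
```

```text
time_s: 11.3
eef_pos: [473.1, 320.6, 10.3]
tool_rot: [-0.0, 3.142, 0.0]
contact_force: [-0.1, 0.4, -0.0]
finger_gap: 85.0
finger_force: 0.0
time_s: 12.3
eef_pos: [473.5, 320.9, 146.6]
tool_rot: [-0.0, 3.14, 0.001]
contact_force: [0.1, 0.9, 0.0]
finger_gap: 84.9
finger_force: 0.0
[473.54265444 320.87834781 146.57456465] [0.12216198 0.8842041  0.04533107]
```

View pics/t2.png

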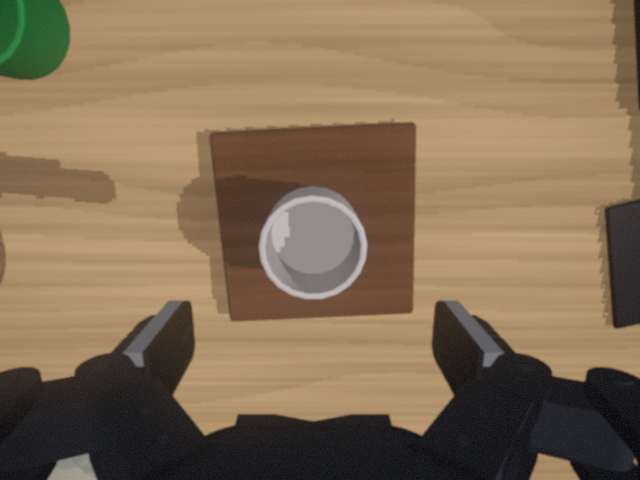

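The pot is upright and central on the board. Next is the loose cup.

```bash
python3 -m creep '[[[0,-30,-10,0,0,0],[0,-85,-20,0,0,0],[0,-140,-30,0,0,0],[0,-195,-30,0,0,0],[0,-250,-30,0,0,0],[0,-305,-30,0,0,0],[0,-360,-30,0,0,0],[0,-410,-30,0,0,0]]]'; python3 -m creep '[[[0,-50,0,0,0,0],[0,-80,0,0,0,0],[0,-98,0,0,0,0],[0,-98,0,0,0,0],[0,-98,0,0,0,0],[0,-98,0,0,0,0],[0,-98,0,0,0,0],[0,-98,0,0,0,0]]]'
python3 - <<'E'
from h import *
s=robot.state();print(s["eef_pos"],rot(s).round(3))
ci=camera_info("wrist");im=grab_frame("wrist");cv2.imwrite("pics/w3.png",im[:,:,::-1])
for c in blobs(white(im),2000):
    (u,v),(a,b),th=cv2.fitEllipse(c);x,y,w,h=cv2.boundingRect(c);print(u,v,a,b,(x,y,w,h),ray(ci,u,v,52),ray(ci,x+w/2,y+h-w*.97/2,52))
E
```

```text
time_s: 13.35
eef_pos: [472.3, -91.1, 174.4]
tool_rot: [-0.0, -3.14, -0.001]
contact_force: [2.1, 0.3, 0.8]
finger_gap: 84.9
finger_force: 0.0
time_s: 14.35
eef_pos: [473.3, -186.9, 175.4]
tool_rot: [-0.002, 3.141, -0.0]
contact_force: [0.7, -0.2, -0.8]
finger_gap: 85.2
finger_force: 0.0
[ 473.29217712 -186.91381384  175.40694339] [[-1.    -0.001  0.   ]
 [-0.001  1.    -0.   ]
 [-0.    -0.    -1.   ]]
263.1030578613281 377.29339599609375 82.99957275390625 108.13150787353516 (213, 325, 99, 102) [ 586.38422533 -225.3423093 ] [ 587.84669913 -225.84771271]
618.631103515625 258.7877197265625 56.03546142578125 95.52542114257812 (587, 209, 53, 103) [492.31530401  25.89010724] [512.80573338  26.27494637]
310.0749206542969 230.10269165039062 89.94756317138672 91.83545684814453 (264, 185, 93, 91) [ 471.67672638 -189.4689839 ] [ 472.23442675 -189.1789365 ]
66.38367462158203 228.48223876953125 116.55531311035156 138.62672424316406 (0, 172, 138, 118) [ 470.48688317 -356.11789402] [ 466.70286265 -353.7328117 ]
```

View pics/w3.png

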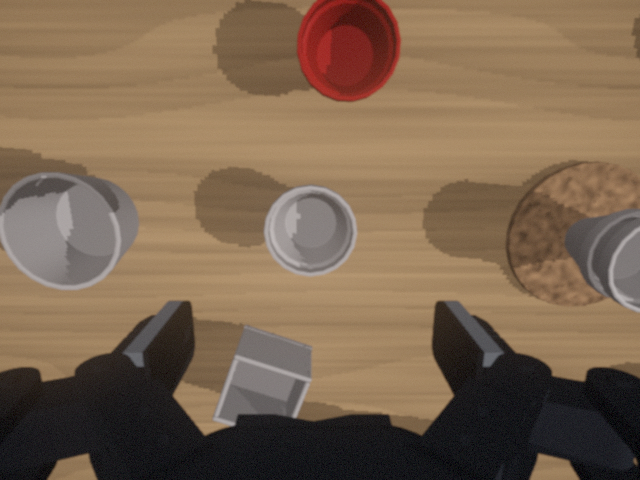

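The loose cup's rim centre is at (310,230), about (472,-188.5). The square cup is clear of the finger path, so I'll descend in two steps.

```bash
python3 -m creep '[[[1,-1.5,15,0,0,0],[1,-1.5,40,0,0,0],[1,-1.5,65,0,0,0],[1,-1.5,88,0,0,0],[1,-1.5,100,0,0,0],[1,-1.5,105,0,0,0],[1,-1.5,105,0,0,0],[1,-1.5,105,0,0,0]]]'
python3 - <<'E'
from h import *
s=robot.state();print(s["eef_pos"])
ci=camera_info("wrist");im=grab_frame("wrist");cv2.imwrite("pics/w4.png",im[:,:,::-1])
for c in blobs(white(im),4000):
    (u,v),(a,b),th=cv2.fitEllipse(c);x,y,w,h=cv2.boundingRect(c);print(u,v,a,b,(x,y,w,h),ray(ci,u,v,52),ray(ci,x+w/2,y+h-w*.97/2,52))
E
```

```text
time_s: 15.4
eef_pos: [472.8, -189.2, 71.2]
tool_rot: [-0.0, 3.14, -0.001]
contact_force: [0.8, -0.1, -0.4]
finger_gap: 84.8
finger_force: 0.0
[ 472.81403363 -189.24795023   71.19644876]
313.84808349609375 285.0566101074219 139.20530700683594 144.81117248535156 (241, 215, 147, 141) [ 470.9547464  -189.48873816] [ 470.79269867 -189.20662176]
```

```bash
python3 -m creep '[[[1,0,8,0,0,0],[1,0,20,0,0,0],[1,0,32,0,0,0],[1,0,39,0,0,0],[1,0,41.5,0,0,0],[1,0,42,0,0,0],[1,0,42,0,0,0],[1,0,42,0,0,0]]]'; python3 -m creep '[[[0,0,0,0,0,0],[0,0,0,0,0,0],[0,0,0,0,0,0],[0,0,0,0,0,0],[0,0,0,0,0,0],[0,0,0,0,0,0],[0,0,0,0,0,0],[0,0,0,0,0,0]]]' 55
python3 - <<'E'
from h import *
im=grab_frame("wrist");cv2.imwrite("pics/w5.png",im[:,:,::-1])
E
```

```text
time_s: 16.45
eef_pos: [471.4, -189.0, 28.7]
tool_rot: [-0.0, 3.141, -0.001]
contact_force: [-0.1, -0.3, 0.4]
finger_gap: 85.0
finger_force: 0.0
time_s: 17.45
eef_pos: [471.6, -188.9, 29.5]
tool_rot: [-0.0, 3.141, -0.0]
contact_force: [-3.6, 2.2, 9.1]
finger_gap: 63.5
finger_force: 63.7
```

View pics/w5.png

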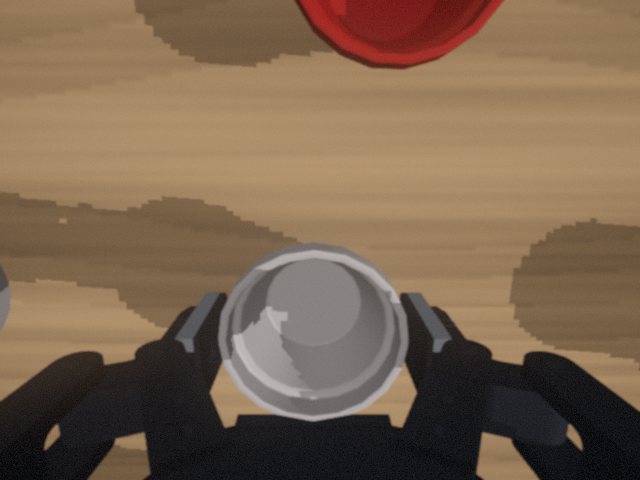

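The cup is gripped across its full rim diameter and sits straight. I'll lift it and stop beside the stack to measure the stack's position.

```bash
python3 -m creep '[[[0,0,-5,0,0,0],[0,0,-15,0,0,0],[0,0,-30,0,0,0],[0,0,-50,0,0,0],[0,0,-70,0,0,0],[0,0,-90,0,0,0],[0,0,-105,0,0,0],[0,0,-110,0,0,0]]]';python3 -m creep '[[[-5,15,0,0,0,0],[-12,45,0,0,0,0],[-20,75,0,0,0,0],[-26,100,0,0,0,0],[-30,115,0,0,0,0],[-30,120,0,0,0,0],[-30,120,0,0,0,0],[-30,120,0,0,0,0]]]'
python3 - <<'E'
from h import *
s=robot.state();print(s["eef_pos"])
ci=camera_info("wrist");im=grab_frame("wrist");t=grab_frame("top");ct=camera_info("top")
cv2.imwrite("pics/w6.png",np.hstack([cv2.resize(im,(560,420)),cv2.copyMakeBorder(cv2.resize(t[190:310,230:310],(240,360)),0,60,0,0,0)])[:,:,::-1])
for n,i,c_ in(("wrist",im,ci),("top",t,ct)):
  for c in blobs(white(i),300):
    (u,v),(a,b),th=cv2.fitEllipse(c);x,y,w,h=cv2.boundingRect(c);print(n,round(u),round(v),(x,y,w,h),ray(c_,u,v,80).round(1),ray(c_,x+w/2,y+h-w*.97/2,80).round(1))
E
```

```text
time_s: 18.5
eef_pos: [471.9, -189.3, 139.9]
tool_rot: [-0.0, 3.14, -0.002]
contact_force: [-0.2, 0.5, -1.8]
finger_gap: 63.2
finger_force: 65.9
time_s: 19.5
eef_pos: [501.0, -69.5, 138.3]
tool_rot: [-0.001, -3.141, 0.0]
contact_force: [-0.2, -0.1, -1.4]
finger_gap: 62.9
finger_force: 66.0
[501.00926757 -69.51026348 138.26306581]
wrist 92 344 (34, 315, 124, 60) [ 549.  -193.9] [ 531.5 -189.1]
wrist 430 322 (408, 293, 41, 59) [536.1  -5.8] [542.2  -6.1]
wrist 196 322 (178, 293, 40, 59) [ 535.6 -134.5] [ 542.3 -134. ]
wrist 313 333 (218, 243, 190, 179) [542.4 -70.2] [540.7 -70.1]
wrist 499 232 (430, 172, 138, 123) [485.   26.1] [483.   26.1]
top 485 271 (465, 252, 41, 40) [ 471.5 -351.1] [ 470.2 -352.2]
top 145 265 (128, 249, 34, 33) [473.5 313.9] [471.8 313.1]
top 284 257 (274, 245, 22, 31) [493.5  42.2] [476.8  39.9]
top 419 205 (401, 186, 37, 41) [ 600.8 -222.3] [ 592.9 -223.6]
top 237 180 (222, 164, 29, 34) [644.4 139.9] [637.1 140.1]
top 325 155 (313, 138, 26, 42) [699.3 -34.7] [673.8 -37.3]
top 467 22 (0, 0, 640, 50) [ 984.5 -323.5] [1632.4   -9.5]
```

View pics/w6.png

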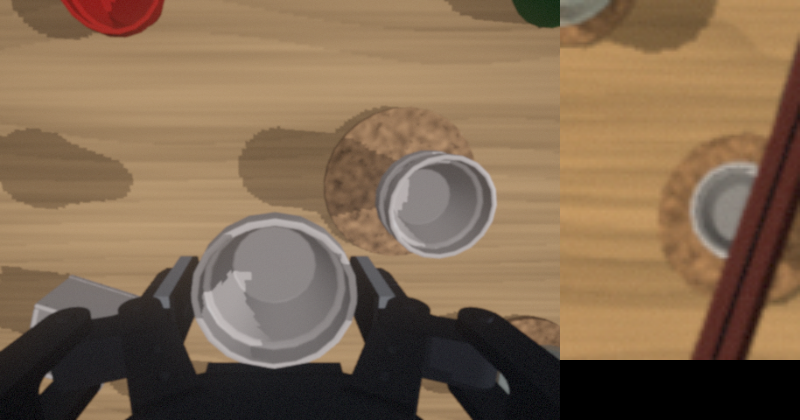

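The rim of the stack's upper cup is centred at about (505,234) in full-resolution pixels, and the held cup's rim at about (313,332). I'll turn both into positions.

Run:
```python
from h import *
ci=camera_info("wrist")
for u in(442,505,568):print(ray(ci,u,233,80).round(1))
for v in(173,294):print(ray(ci,505,v,80).round(1))
for v in(243,332,421):print(ray(ci,313,v,161).round(1))
im=grab_frame("wrist");m=white(im);cs=blobs(m,3000)
for c in cs:
  if cv2.boundingRect(c)[0]>405:
    h=cv2.convexHull(c).reshape(-1,2);p=c.reshape(-1,2)
    q=p[(p[:,0]>495)&(p[:,1]>165)|((p[:,1]>255)&(p[:,0]>455))]
    print(len(q),cv2.fitEllipseDirect(q.astype(np.float32)));e=cv2.fitEllipseDirect(q.astype(np.float32));print(ray(ci,*e[0],80))
  if cv2.boundingRect(c)[0]==218: print(cv2.fitEllipse(c))
```

```text
[485.7  -3.2]
[485.8  29.5]
[485.8  62.2]
[455.   25.7]
[519.7  33.6]
[469.  -70.1]
[499.6 -70.1]
[534.3 -70.2]
((312.98919677734375, 332.6559753417969), (176.4460906982422, 188.27857971191406), 89.23394012451172)
230 ((502.89849853515625, 233.85157775878906), (117.25565338134766, 128.96734619140625), 65.07408142089844)
[486.22713039  28.4450324 ]
```

```bash
python3 -m creep '[[[2,15,0,0,0,0],[5,40,0,0,0,0],[9,65,0,0,0,0],[12,87,0,0,0,0],[14,97,0,0,0,0],[14,99.5,0,0,0,0],[14,99.5,0,0,0,0],[14,99.5,0,0,0,0]]]';python3 -m creep '[[[0,0,5,0,0,0],[0,0,14,0,0,0],[0,0,24,0,0,0],[0,0,33,0,0,0],[0,0,39,0,0,0],[0,0,42,0,0,0],[0,0,43,0,0,0],[0,0,43,0,0,0]]]'
```

```text
time_s: 20.65
eef_pos: [487.3, 30.1, 138.3]
tool_rot: [0.001, 3.142, -0.0]
contact_force: [1.0, 0.4, -0.9]
finger_gap: 63.4
finger_force: 66.1
time_s: 21.65
eef_pos: [487.3, 30.7, 95.5]
tool_rot: [-0.0, 3.141, -0.0]
contact_force: [-0.5, 0.9, -0.7]
finger_gap: 63.2
finger_force: 66.1
```

Run:
```python
from h import *
cv2.imwrite("pics/s3.png",cv2.resize(grab_frame("scene")[130:310,270:450],(600,600),interpolation=cv2.INTER_CUBIC)[:,:,::-1])
```

```text
(no output)
```

View pics/s3.png

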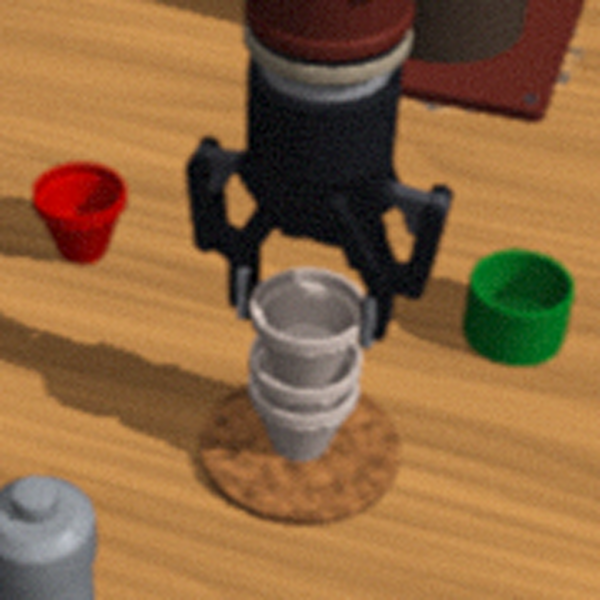

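The cup is entering the stack, centred. I've viewed ten pictures now, so the rest goes by force and numbers.

```bash
python3 -m creep '[[[0.5,-1,2,0,0,0],[0.5,-1,4.5,0,0,0],[0.5,-1,7,0,0,0],[0.5,-1,9.5,0,0,0],[0.5,-1,11.5,0,0,0],[0.5,-1,13,0,0,0],[0.5,-1,14,0,0,0],[0.5,-1,14,0,0,0]]]'
```

```text
time_s: 22.7
eef_pos: [486.6, 29.6, 81.2]
tool_rot: [0.0, -3.141, 0.0]
contact_force: [0.1, -0.4, -2.1]
finger_gap: 63.3
finger_force: 66.1
```

```bash
python3 -m creep '[[[0,0,0.4,0,0,0],[0,0,0.8,0,0,0],[0,0,1.2,0,0,0],[0,0,1.6,0,0,0],[0,0,2,0,0,0],[0,0,2.4,0,0,0],[0,0,2.8,0,0,0],[0,0,2.8,0,0,0]]]'
```

```text
time_s: 23.7
eef_pos: [486.6, 29.6, 78.4]
tool_rot: [0.0, -3.141, 0.0]
contact_force: [-0.5, -0.4, -1.7]
finger_gap: 63.2
finger_force: 66.1
```

```bash
python3 -m creep '[[[0,0,0.2,0,0,0],[0,0,0.4,0,0,0],[0,0,0.6,0,0,0],[0,0,0.8,0,0,0],[0,0,0.9,0,0,0],[0,0,1.0,0,0,0],[0,0,1.0,0,0,0],[0,0,1.0,0,0,0]]]'
```

```text
time_s: 24.7
eef_pos: [486.7, 29.7, 77.6]
tool_rot: [-0.0, 3.141, 0.0]
contact_force: [-0.6, -0.8, -0.3]
finger_gap: 62.9
finger_force: 66.1
```

```bash
python3 -m creep '[[[0,0,0.1,0,0,0],[0,0,0.2,0,0,0],[0,0,0.3,0,0,0],[0,0,0.4,0,0,0],[0,0,0.5,0,0,0],[0,0,0.6,0,0,0],[0,0,0.6,0,0,0],[0,0,0.6,0,0,0]]]'
```

```text
time_s: 25.7
eef_pos: [487.1, 29.6, 77.5]
tool_rot: [-0.0, 3.141, -0.0]
contact_force: [-1.2, 1.0, 6.4]
finger_gap: 63.2
finger_force: 66.7
```

The cup is seated at 6 N, at the height expected for a full nest. Releasing and retreating.

```bash
python3 -m creep '[[[0,0,0,0,0,0],[0,0,0,0,0,0],[0,0,0,0,0,0],[0,0,0,0,0,0],[0,0,0,0,0,0],[0,0,0,0,0,0],[0,0,0,0,0,0],[0,0,0,0,0,0]]]' 85;  python3 -m creep '[[[0,0,-5,0,0,0],[0,0,-15,0,0,0],[0,0,-30,0,0,0],[0,0,-45,0,0,0],[0,0,-60,0,0,0],[0,0,-70,0,0,0],[0,0,-75,0,0,0],[0,0,-75,0,0,0]]]'
python3 - <<'E'
from h import *
ci=camera_info("wrist");im=grab_frame("wrist");cv2.imwrite("pics/w7.png",im[:,:,::-1])
for c in blobs(white(im),2000):
    p=c.reshape(-1,2);x,y,w,h=cv2.boundingRect(c)
    if not 200<x+w/2<430: continue
    v=y+h-w*.97/2;q=p[p[:,1]>v].astype(np.float32);e=cv2.fitEllipseDirect(q)
    print((x,y,w,h),e,[ (ray(ci,*e[0],z).round(1),np.ptp([ray(ci,u,v,z)[1] for u in(x,x+w)]).round(1)) for z in(95,100,105)])
E
```

```text
time_s: 26.7
eef_pos: [486.6, 29.6, 76.9]
tool_rot: [-0.0, 3.142, -0.0]
contact_force: [0.1, -0.1, 0.3]
finger_gap: 85.0
finger_force: 0.0
time_s: 27.7
eef_pos: [486.7, 29.6, 152.1]
tool_rot: [-0.0, 3.141, -0.0]
contact_force: [-0.5, 0.3, 0.2]
finger_gap: 85.2
finger_force: 0.0
(251, 194, 124, 133) ((312.72918701171875, 266.34661865234375), (117.6114501953125, 122.7033920288086), 92.55509185791016) [(array([489. ,  28.9]), np.float64(65.4)), (array([487.3,  28.9]), np.float64(63.7)), (array([485.7,  28.9]), np.float64(62.1))]
```

The rim measures 63.7 mm across at z=100 and is centred on the stack, so the cup is fully nested. Handing in.

```bash
python3 -c "
from workcell import robot
print(robot.hand_in())"
```

```text
the job is handed in; nothing more can be done
None
```

The job is handed in: the pot stands upright on the board and the loose cup is nested at full depth in the stack of three, nothing else was touched, and 27.7 s of the 51 s were used; the hand-in returned no verdict.

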